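Cover the dishes before the plastering

ROBOT

A 7-joint arm with a two-finger parallel gripper is mounted at the origin on the work surface. World frame = base frame: x ahead of the robot, y to its left, z up, the work surface at z = 0. Lengths are in m, angles in rad, forces in N, time in s.
With the tool pointing down it reaches from about 0.35 to 0.9 m from the base axis. Payload 19.9 kg.
Tool frame: the origin (TCP) lies on the centre line of the jaws, within the pads' length; the fingertips stand manip.nose_length ahead of it and the grasp point (between the pads) lies 8 mm behind it (manip.nose_length is the distance from the TCP to the fingertips, in m); z points along the fingers, y is the line along which they close (so a half turn about z gives the same grasp; the last joint's range is limited). The gripper opens to 94 mm and grips with 3 to 60 N. Pads are 16 mm wide; open, the fingers measure 119 mm over their backs; the gripper's body (75 mm by 177 mm) begins 78 mm behind the grasp point.
Start: joints at [-1.282, 0.417, -0.01, 1.614, 0.005, 1.111, -0.053], TCP at [0.203, 0.591, 0.216] pointing down, gripper open.
Joint ranges: [-2.81, 2.81], [-0.39, 2.02], [-1.27, 1.25], [0.06, 2.57], [-1.19, 4.33], [0.19, 2], [-2.82, 2.82]. Speed limits (rad/s): [1.89, 1.89, 2.39, 2.39, 3.01, 3.01, 3.01].

INTERFACE

Orientations are given as a unit quaternion [w, x, y, z].
In Python, from bench import monitor, eyes, hand_in, spotter, manip gives the robot as it stands. The module is installed in compiled form; this text tells all that it offers.
- The arm moves only by the tool carry_out, never from a script. Its argument "deltas" is a list of rows, each a list of 5 numbers: the opening, from 0 (shut) to 1 (fully open), then the shift along the tool's x, y, z in mm, then the turn about the tool's z in degrees. A call has 1 to 8 rows; each row is the pose to reach, as a shift and turn from the pose commanded when the call began, along the tool's axes at that moment; what a row does not reach only later rows make up. A row lasts 1/8 s, in which the tool goes at most 62.5 mm and 10.7 degrees, less where a joint would pass 70% of its speed; a pose out of reach is approached as far as the arm can. A call with a gripper value outside its range is refused whole. The fingers move at their own pace and stop on an object; "grip_force" is the grip in N (left out, the last holds). Time passes only in rows, so rows that repeat a pose let the fingers close. It gives the time, the measured TCP pose, the force, the opening and the grip force at its end, in the units of the state.
- monitor.read_state(): the state, without advancing time (a new reading comes with each control period).
- eyes.get_image(name): name is "scene" or "top" or "wrist"; returns the picture (384x512x3 uint8, red, green, blue); there is no depth.
- eyes.get_calibration(name): a dict with "fx", "fy", "cx", "cy" (pixels), "k1" (the pictures are not rectified: a ray, as slopes to the right and down, at radius r is drawn at 1 + k1 r^2 times it, then the intrinsics apply), "eye" and "orientation" of the camera in the world. Camera axes: x right, y down, z forward; pixel columns grow to the right and rows downward; lengths in m; the calibration is good to about 2 mm. A picture is of the moment at which its call begins: read the wrist's pose just before it. get_calibration takes no time and is no camera call; for the wrist camera it gives the pose at the moment of the call.
- hand_in(): hands the job in; it is judged then, once.
Trained networks look in the newest picture that a camera, given by its name, has taken for a name from the list of things; names that differ only in an ending like _2 or _b are one class to them, and where a whole thing is asked for, a point or a joint stands for the part that bears it (a point fixed in the world has none). Each returns a list of dicts, best first, with "confidence" (0 to 1); they miss things now and then, are a little off and sometimes report something else, mostly with a low value. They report only what shows in the picture. A call takes as long as a camera call. They do not tell look-alikes from the thing itself.
- spotter.boxes_of(camera, thing): "xy" ([column, row] in pixels, amid what is visible of it).
- spotter.masks_of(camera, thing): "region" (384x512 bool, what is visible of it) and "xy" ([column, row] in pixels, amid what is visible of it).
The state is a dict: "time_s": time; "joint_pos": joint angles; "dq": joint speeds; "effort": joint torques, N m; "tcp_pos": TCP position; "tool_rot": TCP orientation; "contact_force": force on the tool from outside, world axes, zero at the start; "torque": the same for the moment, N m; "width": opening from 0.0 (shut) to 1.0 (fully open); "finger_force": force on a finger pad.
Only numpy, scipy, OpenCV 4.12 (cv2) and the standard library are available. Lean on these libraries where they do the work, as an engineer would, in place of code of your own. Each camera call takes 0.05 s, during which the arm holds its last target. There are 200 camera calls.

TASK

The wall is about to be plastered: close each of the four white dishes with its own wooden lid, the one of the same shape and size, seated flat with its plug inside the opening and its edges in line with the dish. Leave the dishes standing where they are and do not disturb the blue mug.

Things in the scene. Friction and masses are not known exactly. Their poses are not given: they have to be found in the camera images.
- dish_round_large: White stoneware large round open dish, loose, standing upright on the worktop, 55 mm high; outside 110 mm across, opening 98 mm across. Origin: centre of its underside, z up. 0.24 to 0.65 kg. Its matching lid is in place when the lid's origin lies 47 mm above this origin and about over it; the lid's plug has about 8 mm play all round.
- dish_round_small: White stoneware small round open dish, loose, standing upright on the worktop, 55 mm high; outside 74 mm across, opening 64 mm across. Origin: centre of its underside, z up. 0.24 to 0.65 kg. Its matching lid is in place when the lid's origin lies 47 mm above this origin and about over it; the lid's plug has about 8 mm play all round.
- dish_square: White stoneware square open dish, loose, standing upright on the worktop, 55 mm high; outside 92 by 92 mm, opening 80 by 80 mm. Origin: centre of its underside, z up; its sides run along its x and y axes. 0.24 to 0.65 kg. Its matching lid is in place when the lid's origin lies 47 mm above this origin and about over it; the lid's plug has about 8 mm play all round.
- dish_oblong: White stoneware oblong open dish, loose, standing upright on the worktop, 55 mm high; outside 124 mm along its x by 72 mm along its y, opening 112 by 60 mm. Origin: centre of its underside, z up. 0.24 to 0.65 kg. Its matching lid is in place when the lid's origin lies 47 mm above this origin and about over it; the lid's plug has about 8 mm play all round.
- lid_round_large: Pale beech lid of the large round dish, loose, lying on the worktop right way up, 40 mm high in all: from below, a plug 8 mm high (82 mm across), an overhanging plate 8 mm thick (116 mm across), and a central upright round knob 24 mm across, from 16 to 40 mm above the origin. Origin: centre of the plug's underside, z up. 40 to 140 g.
- lid_round_small: Pale beech lid of the small round dish, loose, lying on the worktop right way up, 40 mm high in all: from below, a plug 8 mm high (48 mm across), an overhanging plate 8 mm thick (84 mm across), and a central upright round knob 20 mm across, from 16 to 40 mm above the origin. Origin: centre of the plug's underside, z up. 40 to 140 g.
- lid_square: Pale beech lid of the square dish, loose, lying on the worktop right way up, 40 mm high in all: from below, a plug 8 mm high (64 by 64 mm), an overhanging plate 8 mm thick (98 by 98 mm), and a central upright bar grip 40 mm long along x and 18 mm thick along y, from 16 to 40 mm above the origin. Origin: centre of the plug's underside, z up; its sides run along its x and y axes; it fits in any quarter turn. 40 to 140 g.
- lid_oblong: Pale beech lid of the oblong dish, loose, lying on the worktop right way up, 40 mm high in all: from below, a plug 8 mm high (96 mm along x by 44 mm along y), an overhanging plate 8 mm thick (130 by 78 mm), and a central upright bar grip 50 mm long along x and 18 mm thick along y, from 16 to 40 mm above the origin. Origin: centre of the plug's underside, z up; it fits either way round. 40 to 140 g.
- mug: A blue mug, 78 mm across and 75 mm high with a handle at its side (+y), standing upright among the dishes and lids; it takes no lid and is to be left alone. Origin: centre of its underside. The dishes, lids and mug stand in any mix of places, some 20 cm apart centre to centre (at least about 15 cm). Odds and ends under 30 mm high (a bar of soap, a tape roll, a brass drawer pull) lie in the gaps between; taller bottles and tins only well out to the sides.
Not all that is in view belongs to the job. Leave any yellow look-alike of the lid_oblong alone.

How it is judged:
By the outcome, as a careful person would: the job done as asked, in the order asked, and still so for the second after the job is handed in, with the robot touching nothing.
It also fails if it takes over 128 s, if anything falls off the work surface, if the arm or the gripper's body presses on something with over 40 N, if the wrist force passes 120 N, or if a joint passes its speed limit or range.

## Working session

There is one attempt and no reset: what is moved stays moved. The work goes in short steps, Python scripts to look and compute and a tool call to move; the robot and the scene stay as the last step left them, time stands still between calls to the robot, and variables do not carry over. Pictures are saved under pics/ and viewed, at most 14 in all, crops included, and the job is handed in when it is done.

Besides the shell and the picture viewer there is one more tool, called after "Request:" in YAML: its name, and indented under it one key for each argument. carry_out: Moves the arm, as the interface text tells. Its arguments: {"type":"object","properties":{"deltas":{"type":"array"},"grip_force":{"type":"number"}},"required":["deltas"]}

```bash
mkdir -p pics; cat > h.py <<'E'
import numpy as np, cv2
from scipy.spatial.transform import Rotation as R
from bench import monitor, eyes, hand_in, spotter, manip
def rot(q): return R.from_quat([q[1],q[2],q[3],q[0]]).as_matrix()
def pix2w(c,uv,z):
    u=np.array([(uv[0]-c['cx'])/c['fx'],(uv[1]-c['cy'])/c['fy']]); s=u.copy()
    for _ in range(30): s=u/(1+c['k1']*(s@s))
    d=rot(c['orientation'])@np.array([s[0],s[1],1]); e=np.array(c['eye'])
    return e+d*(z-e[2])/d[2]
def w2pix(c,p):
    q=rot(c['orientation']).T@(np.array(p)-np.array(c['eye'])); s=q[:2]/q[2]; s=s*(1+c['k1']*(s@s))
    return np.array([s[0]*c['fx']+c['cx'],s[1]*c['fy']+c['cy']])
def save(n,im): cv2.imwrite('pics/'+n+'.png',cv2.cvtColor(im,cv2.COLOR_RGB2BGR))
E
python3 - <<'E'
from h import *
s=monitor.read_state();print({k:np.round(v,3) for k,v in s.items()}, manip.nose_length)
for n in ['scene','top','wrist']:
    im=eyes.get_image(n);c=eyes.get_calibration(n);print(n,{k:np.round(v,4) for k,v in c.items()})
    if n!='wrist': save(n,im)
c=eyes.get_calibration('top')
Z=dict(dish=.055,lid_=.016,mug=.075)
for t in ['dish_round_large','dish_round_small','dish_square','dish_oblong','lid_round_large','lid_round_small','lid_square','lid_oblong','mug']:
    for d in spotter.masks_of('top',t):
        print(t,round(d['confidence'],2),np.round(d['xy']),d['region'].sum(),pix2w(c,d['xy'],Z[t[:4]if t!='mug' else 'mug']).round(3))
E
```

```text
{'time_s': np.float64(0.0), 'joint_pos': array([-1.281,  0.418, -0.01 ,  1.614,  0.005,  1.111, -0.053]), 'dq': array([-0.001,  0.001, -0.001, -0.   , -0.001, -0.   , -0.002]), 'effort': array([-0.0000e+00, -8.5127e+01,  6.3800e-01, -4.2601e+01, -4.9000e-02,
        1.9000e-02,  0.0000e+00]), 'tcp_pos': array([0.203, 0.591, 0.216]), 'tool_rot': array([-0.   ,  0.165,  0.986, -0.001]), 'contact_force': array([0.358, 0.349, 0.423]), 'torque': array([-0.025,  0.005,  0.014]), 'finger_force': np.float64(0.0), 'width': np.float64(0.998)} 0.011
scene {'fx': np.float64(406.7621), 'fy': np.float64(406.7621), 'cx': np.float64(264.8627), 'cy': np.float64(198.1615), 'k1': np.float64(0.0215), 'eye': array([1.1012, 0.5114, 1.21  ]), 'orientation': array([-0.1137,  0.3901,  0.8756, -0.2611])}
top {'fx': np.float64(490.6894), 'fy': np.float64(490.6894), 'cx': np.float64(255.8224), 'cy': np.float64(193.923), 'k1': np.float64(-0.2123), 'eye': array([ 0.3888, -0.0163,  1.3309]), 'orientation': array([ 0.0355, -0.7031,  0.7095, -0.0325])}
wrist {'fx': np.float64(291.4456), 'fy': np.float64(291.4456), '
[... 203 characters left out ...]
 140.] 1331 [0.655 0.02  0.055]
dish_round_small 0.89 [294. 225.] 621 [ 0.431 -0.109  0.055]
dish_square 0.61 [104. 194.] 1288 [0.515 0.395 0.055]
dish_square 0.25 [350. 255.] 730 [ 0.349 -0.255  0.055]
dish_oblong 0.78 [209. 220.] 1317 [0.444 0.111 0.055]
lid_round_large 0.57 [404. 183.] 1271 [ 0.541 -0.419  0.016]
lid_round_large 0.53 [292. 225.] 641 [ 0.432 -0.108  0.016]
lid_round_large 0.3 [104. 194.] 1270 [0.52  0.407 0.016]
lid_round_small 0.77 [350. 252.] 750 [ 0.355 -0.262  0.016]
lid_square 0.94 [147. 255.] 1231 [0.352 0.285 0.016]
lid_oblong 0.78 [102. 132.] 1289 [0.693 0.418 0.016]
lid_oblong 0.59 [171. 158.] 1351 [0.616 0.22  0.016]
mug 0.8 [336. 151.] 879 [ 0.62  -0.223  0.075]
```

```bash
python3 -c "
import cv2
a=cv2.imread('pics/top.png');cv2.imwrite('pics/top2.png',cv2.resize(a[90:300,50:450],(800,420),interpolation=2))"
```

```text
(no output)
```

View pics/top2.png

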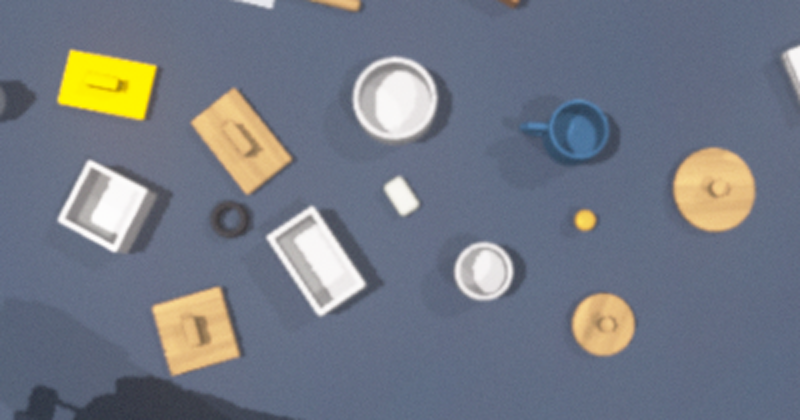

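View pics/scene.png

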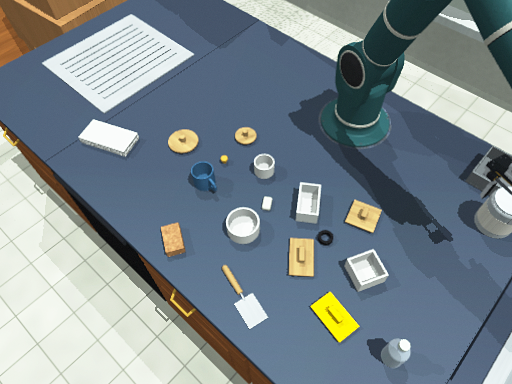

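The top picture (crop, 2x, offset 50,90) shows the dishes at full-picture pixels (104,194) square, (209,220) oblong, (243,140) large round and (294,225) small round.

Candidates for lid_oblong are the yellow look-alike at (102,132) and the beech one at (171,158), so I choose (171,158). The beech lids at (404,183) large round and (350,252) small round can only be told apart by size. The mug is at (336,151).

Next I fit silhouettes to get the poses.

```bash
cat >> h.py <<'E'
from scipy.optimize import minimize
def ring(w,h,z,rd):
    if rd: t=np.linspace(0,2*np.pi,48,endpoint=False); return np.c_[w/2*np.cos(t),w/2*np.sin(t),0*t+z]
    return np.array([[a*w/2,b*h/2,z] for a,b in [(1,1),(1,-1),(-1,-1),(-1,1)]])
S={'dish_round_large':(.110,.110,1),'dish_round_small':(.074,.074,1),'dish_square':(.092,.092,0),'dish_oblong':(.124,.072,0),
'lid_round_large':(.116,.116,1,.024,.024),'lid_round_small':(.084,.084,1,.020,.020),'lid_square':(.098,.098,0,.040,.018),'lid_oblong':(.130,.078,0,.050,.018)}
def model(t):
    s=S[t]
    if t[0]=='d': return np.r_[ring(s[0],s[1],0,s[2]),ring(s[0],s[1],.055,s[2])]
    return np.r_[ring(s[0],s[1],.008,s[2]),ring(s[0],s[1],.016,s[2]),ring(s[3],s[4],.04,s[2])]
def sil(c,t,p,K,z0=0):
    M=model(t); cs,sn=np.cos(p[2]),np.sin(p[2])
    P=np.c_[p[0]+cs*M[:,0]-sn*M[:,1],p[1]+sn*M[:,0]+cs*M[:,1],M[:,2]+z0]
    u=np.array([w2pix(c,q) for q in P]); h=cv2.convexHull(((u+.5)*K*16).astype(np.int32))
    im=np.zeros((384*K,512*K),np.uint8); cv2.fillConvexPoly(im,h,1,shift=4); return im
def fit(c,t,mask,p0,z0=0):
    K=3; m=cv2.resize(mask.astype(np.uint8),None,fx=K,fy=K,interpolation=0)
    def f(p):
        s=sil(c,t,p,K,z0); return 1-(s&m).sum()/max(1,(s|m).sum())
    best=None
    for y in ([0] if S[t][2] else np.radians([0,30,60,90,120,150])):
        st=np.array([p0[0],p0[1],y]); sx=np.array([st,st+[.008,0,0],st+[0,.008,0],st+[0,0,.25]])
        r=minimize(f,st,method='Nelder-Mead',options=dict(initial_simplex=sx,xatol=1e-4,fatol=1e-4,maxiter=120))
        if best is None or r.fun<best.fun: best=r
    return best.x,1-best.fun
E
python3 - <<'E'
from h import *
im=eyes.get_image('top');c=eyes.get_calibration('top')
px={'dish_round_large':(243,140),'dish_round_small':(294,225),'dish_square':(104,194),'dish_oblong':(209,220),'lid_round_large':(404,183),'lid_round_small':(350,252),'lid_square':(147,255),'lid_oblong':(171,158)}
ov=im.copy()
for t,x in px.items():
    d=[d for d in spotter.masks_of('top',t) if np.hypot(*(np.array(d['xy'])-x))<8]
    if not d: print(t,'none');continue
    m=d[0]['region'];p,i=fit(c,t,m,pix2w(c,x,.03))
    print(t,p[:2].round(4),'yaw',np.degrees(p[2]).round(1),'iou',round(i,3))
    cs,_=cv2.findContours(sil(c,t,p,1),0,2);cv2.drawContours(ov,cs,-1,(255,0,0),1)
save('fit',cv2.resize(ov[90:300,50:450],(800,420),interpolation=2))
E
```

```text
dish_round_large [0.6595 0.012 ] yaw 8.6 iou 0.929
dish_round_small [ 0.4298 -0.1029] yaw -5.6 iou 0.97
dish_square [0.5198 0.4048] yaw -26.7 iou 0.949
dish_oblong [0.447  0.1163] yaw 33.5 iou 0.964
lid_round_large [ 0.5403 -0.428 ] yaw 40.0 iou 0.926
lid_round_small [ 0.3565 -0.2665] yaw 8.3 iou 0.944
lid_square [0.3521 0.2836] yaw 16.4 iou 0.929
lid_oblong [0.6121 0.2235] yaw 39.0 iou 0.952
```

View pics/fit.png

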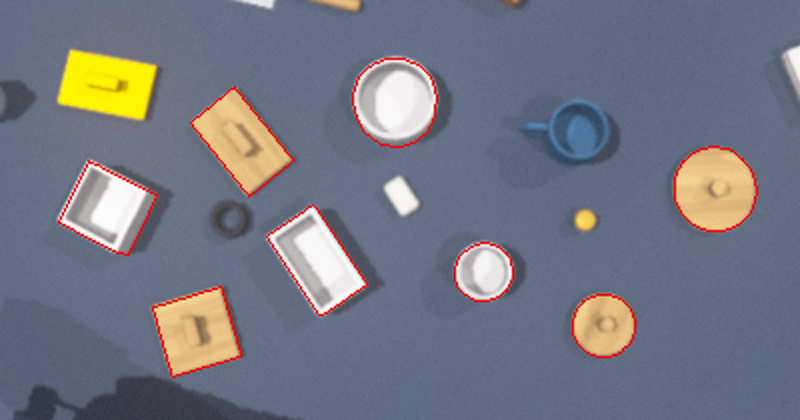

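```bash
cat >> h.py <<'E'
def plan(x,y,z,yaw=None,sym=180):
    s=monitor.read_state(); Rm=rot(s['tool_rot']); p=np.array(s['tcp_pos'])
    a0=np.degrees(np.arctan2(Rm[1,0],Rm[0,0])); d=Rm.T@(np.array([x,y,z])-p)*1000
    if yaw is None: turn=0
    else:
        w=lambda v:(v+180)%360-180
        az=np.degrees(np.arctan2(y,x))
        c=sorted([yaw+k*sym for k in range(360//sym)],key=lambda a:abs(w(a-az-90)))
        # relative-joint path, no wrap through the back
        r0=w(a0-np.degrees(np.arctan2(p[1],p[0]))-90)
        a=c[0]; turn=-(w(a-a0))
        print('rel now %.0f target %.0f alt %.0f'%(r0,w(a-az-90),w(c[1]-az-90)))
    print('t=%.1f tcp'%s['time_s'],p.round(4),'yaw %.1f'%a0,'DELTA mm',d.round(1),'turn %.1f'%turn,'rows>=',int(np.ceil(max(np.linalg.norm(d)/62.5,abs(turn)/10.7))),'q7 %.2f'%s['joint_pos'][6],'w %.2f'%s['width'],'F',np.round(s['contact_force'],1))
E
python3 - <<'E'
from h import *
plan(.3521,.2836,.15,16.4)
E
```

```text
rel now 0 target 68 alt -112
t=1.1 tcp [0.203  0.5911 0.2164] yaw 161.0 DELTA mm [-240.9 -242.4   66.5] turn -35.4 rows>= 6 q7 -0.05 w 1.00 F [ 0.5  0.5 -0.1]
```

Request:
carry_out:
  deltas:
    - [0.5,-60,-60,16,-9]
    - [0.5,-120,-120,33,-18]
    - [0.5,-180,-180,50,-27]
    - [0.5,-241,-242,66,-35.4]
    - [0.5,-241,-242,66,-35.4]
    - [0.5,-241,-242,66,-35.4]
    - [0.5,-241,-242,66,-35.4]
    - [0.5,-241,-242,66,-35.4]

```text
time_s: 2.05
tcp_pos: [0.3522, 0.2847, 0.1507]
tool_rot: [0.0, -0.143, 0.99, 0.0]
contact_force: [-0.6, -0.2, -0.3]
width: 0.498
finger_force: 0.0
```

```bash
cat >> h.py <<'E'
def look(t,p0,name=None,z0=0):
    c=eyes.get_calibration('wrist'); im=eyes.get_image('wrist'); u=w2pix(c,[p0[0],p0[1],.03+z0])
    ds=spotter.masks_of('wrist',t); ov=im.copy()
    for d in ds:
        if np.hypot(*(np.array(d['xy'])-u))<70:
            p,i=fit(c,t,d['region'],p0,z0); print('WRIST',t,p[:2].round(4),'yaw %.1f iou %.3f conf %.2f'%(np.degrees(p[2]),i,d['confidence']))
            cs,_=cv2.findContours(sil(c,t,p,1,z0),0,2);cv2.drawContours(ov,cs,-1,(255,0,0),1); break
    else: print(t,'not near',u,[(d['xy'],d['confidence']) for d in ds])
    if name: save(name,ov)
E
python3 - <<'E'
from h import *
look('lid_square',(.3521,.2836),'w1')
plan(.3521,.2836,.029,16.4)
E
```

```text
WRIST lid_square [0.3545 0.2828] yaw 16.4 iou 0.930 conf 0.61
rel now 68 target 68 alt -112
t=2.1 tcp [0.3519 0.285  0.1507] yaw -163.5 DELTA mm [  0.3  -1.5 121.7] turn 0.1 rows>= 2 q7 1.12 w 0.50 F [-0.3  0.4 -0.1]
```

View pics/w1.png

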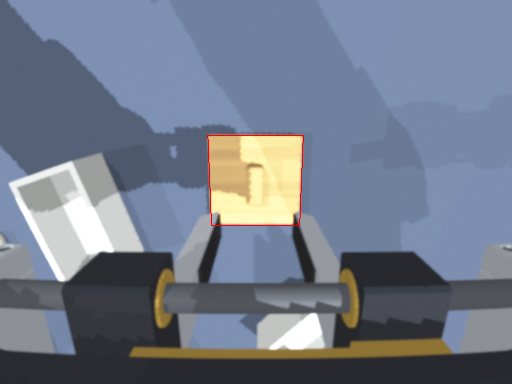

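The wrist view shows the beech square lid at (255,180), with its bar between the fingers and its edges in line with the tool. I descend and grip.

Request:
carry_out:
  deltas:
    - [0.5,-1,-2,40,0]
    - [0.5,-1,-2,80,0]
    - [0.5,-1,-2,110,0]
    - [0.5,-1,-2,120.5,0]
    - [0.5,-1,-2,120.5,0]
    - [0,-1,-2,120.5,0]
    - [0,-1,-2,120.5,0]
    - [0,-1,-2,120.5,0]
  grip_force: 25

```text
time_s: 3.15
tcp_pos: [0.3541, 0.2825, 0.0305]
tool_rot: [0.0, -0.143, 0.99, 0.0]
contact_force: [-0.4, 1.0, 0.0]
width: 0.217
finger_force: 0.0
```

Request:
carry_out:
  deltas:
    - [0,0,0,0,0]
    - [0,0,0,0,0]
    - [0,0,0,-30,0]
    - [0,0,0,-80,0]
    - [0,0,0,-120,0]
    - [0,0,0,-120,0]

```text
time_s: 3.9
tcp_pos: [0.3549, 0.2832, 0.1525]
tool_rot: [0.002, -0.143, 0.99, 0.001]
contact_force: [-0.3, 0.5, -2.1]
width: 0.186
finger_force: 25.0
```

```bash
python3 - <<'E'
from h import *
plan(.5198,.4048,.15,-26.7,90)
look('lid_square',(.353,.283),None,.12)
E
```

```text
rel now 68 target 25 alt -65
t=3.9 tcp [0.3549 0.2832 0.1525] yaw -163.6 DELTA mm [-192.5   69.9    3.5] turn 43.1 rows>= 5 q7 1.12 w 0.19 F [-0.3  0.5 -2.1]
WRIST lid_square [0.3558 0.2826] yaw 16.3 iou 0.724 conf 0.61
```

```bash
python3 - <<'E'
from h import *
plan(.609,.360,.15,-26.7+180,360) if 0 else plan(.609,.360,.15,-26.7,90)
E
```

```text
rel now 68 target 33 alt -57
t=4.0 tcp [0.3537 0.2822 0.1497] yaw -163.5 DELTA mm [-2.669e+02  2.300e+00 -2.000e-01] turn 43.2 rows>= 5 q7 1.12 w 0.19 F [-0.6 -0.3 -1.8]
```

Request:
carry_out:
  deltas:
    - [0,-45,0,0,8]
    - [0,-95,1,0,17]
    - [0,-145,1,0,26]
    - [0,-195,2,0,35]
    - [0,-245,2,0,43.2]
    - [0,-267,2,0,43.2]
    - [0,-267,2,0,43.2]
    - [0,-267,2,0,43.2]

```text
time_s: 5.0
tcp_pos: [0.6084, 0.3594, 0.1485]
tool_rot: [-0.001, 0.231, 0.973, -0.001]
contact_force: [0.2, -0.4, -1.2]
width: 0.187
finger_force: 25.0
```

```bash
python3 - <<'E'
from h import *
look('dish_square',(.5198,.4048),'w2')
plan(.5198,.4048,.095,-26.7,90)
E
```

```text
WRIST dish_square [0.5221 0.4028] yaw 63.1 iou 0.986 conf 0.89
rel now 33 target 25 alt -65
t=5.1 tcp [0.6085 0.3597 0.1494] yaw 153.3 DELTA mm [99.5  0.4 54.5] turn -0.0 rows>= 2 q7 0.62 w 0.19 F [-0.4 -0.2 -1. ]
```

View pics/w2.png

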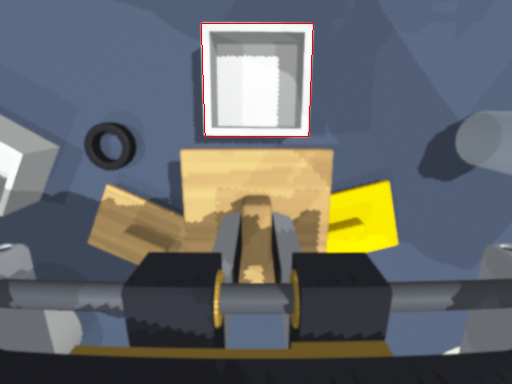

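The dish is at (257,79) and fitted well (red outline), and the held lid at (256,200) is in line with it. I check how the lid sits in the hand and work out the final shift.

```bash
cat >> h.py <<'E'
def edge(row,col,zt=-.0145,off=None):  # tool-frame xy (mm) of a pixel lying on held lid's plate top
    s=monitor.read_state(); c=eyes.get_calibration('wrist'); p=pix2w(c,(col,row),s['tcp_pos'][2]+zt)
    print('edge tool-frame mm',(rot(s['tool_rot']).T@(p-s['tcp_pos'])*1000).round(1))
E
python3 - <<'E'
from h import *
edge(149,181);edge(149,332)
plan(.5221,.4028,.0775,-26.9,90)
E
```

```text
edge tool-frame mm [ 48.4 -47.   14.6]
edge tool-frame mm [48.4 47.6 14.5]
rel now 33 target 25 alt -65
t=5.1 tcp [0.6085 0.3597 0.1494] yaw 153.3 DELTA mm [96.5 -0.3 72. ] turn 0.2 rows>= 2 q7 0.62 w 0.19 F [-0.4 -0.2 -1. ]
```

Request:
carry_out:
  deltas:
    - [0,50,0,0,0]
    - [0,96.5,0,0,0]
    - [0,96.5,0,0,0]
    - [0,96.5,0,30,0]
    - [0,96.5,0,55,0]
    - [0,96.5,0,66,0]
    - [0,96.5,0,71,0]
    - [0,96.5,0,71,0]

```text
time_s: 6.1
tcp_pos: [0.5234, 0.4033, 0.0794]
tool_rot: [0.0, 0.231, 0.973, 0.0]
contact_force: [0.1, 0.6, -0.2]
width: 0.188
finger_force: 25.0
```

Request:
carry_out:
  deltas:
    - [0,0,0,0,0]
    - [0.4,0,0,0,0]
    - [0.5,0,0,0,0]
    - [0.5,0,0,0,0]
    - [0.5,0,0,-30,0]
    - [0.5,0,0,-72,0]
    - [0.5,0,0,-72,0]

```text
time_s: 6.98
tcp_pos: [0.5245, 0.4042, 0.1543]
tool_rot: [0.001, 0.231, 0.973, 0.002]
contact_force: [0.1, 0.6, 0.1]
width: 0.5
finger_force: 0.0
```

```bash
python3 - <<'E'
from h import *
look('lid_square',(.522,.403),'w3',.047)
plan(.6121,.2235,.15,39.0)
E
```

```text
WRIST lid_square [0.5244 0.4032] yaw 63.2 iou 0.891 conf 0.90
rel now 26 target -71 alt 109
t=7.1 tcp [0.5231 0.4033 0.1509] yaw 153.3 DELTA mm [-160.4 -120.5    0.9] turn 114.3 rows>= 11 q7 0.49 w 0.50 F [ 0.3 -0.3  0.3]
```

View pics/w3.png

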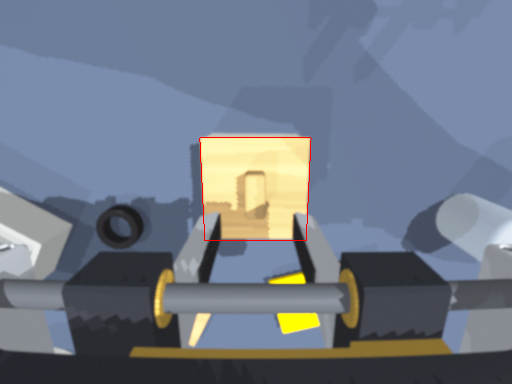

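The square lid lies flush and aligned on its dish at (255,188). Next is the beech oblong lid, not the yellow one.

Request:
carry_out:
  deltas:
    - [0.5,-25,-18,0,10]
    - [0.5,-50,-36,0,20]
    - [0.5,-75,-54,0,30]
    - [0.5,-100,-72,0,40]
    - [0.5,-120,-90,0,50]
    - [0.5,-140,-105,0,60]
    - [0.5,-160,-120,0,70]
    - [0.5,-160,-120,0,80]

```text
time_s: 8.07
tcp_pos: [0.6124, 0.2214, 0.1498]
tool_rot: [0.0, 0.805, 0.593, -0.001]
contact_force: [-0.8, 0.5, -0.3]
width: 0.503
finger_force: 0.0
```

Request:
carry_out:
  deltas:
    - [0.5,0,0,0,10]
    - [0.5,0,0,0,20]
    - [0.5,0,0,0,30]
    - [0.5,0,0,0,34.3]
    - [0.5,0,0,0,34.3]
    - [0.5,0,0,0,34.3]

```text
time_s: 8.82
tcp_pos: [0.6118, 0.224, 0.1504]
tool_rot: [0.0, 0.942, 0.334, -0.0]
contact_force: [-0.1, -0.6, 0.6]
width: 0.501
finger_force: 0.0
```

```bash
python3 - <<'E'
from h import *
look('lid_oblong',(.6121,.2235),'w4')
plan(.6121,.2235,.0305,39.0)
E
```

```text
WRIST lid_oblong [0.614  0.2214] yaw 37.9 iou 0.960 conf 0.69
rel now -71 target -71 alt 109
t=8.9 tcp [0.612  0.2239 0.1507] yaw 39.0 DELTA mm [-1.000e-01  4.000e-01  1.202e+02] turn 0.0 rows>= 2 q7 -0.95 w 0.50 F [ 0.1 -0.1  0.4]
```

View pics/w4.png

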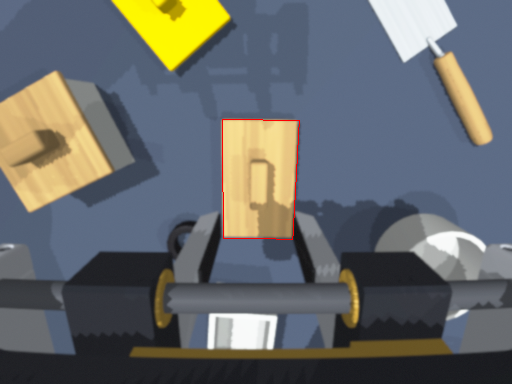

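The beech lid is at (260,180), with the yellow look-alike clear of it at (170,20). I grasp with a 3 mm and 1° correction.

Request:
carry_out:
  deltas:
    - [0.5,0,3,40,1]
    - [0.5,0,3,80,1]
    - [0.5,0,3,110,1]
    - [0.5,0,3,120,1]
    - [0.5,0,3,120,1]
    - [0,0,3,120,1]
    - [0,0,3,120,1]
    - [0,0,3,120,1]

```text
time_s: 9.93
tcp_pos: [0.6142, 0.2219, 0.0316]
tool_rot: [-0.0, 0.946, 0.325, 0.0]
contact_force: [0.2, 0.6, -0.7]
width: 0.221
finger_force: 0.0
```

Request:
carry_out:
  deltas:
    - [0,0,0,0,0]
    - [0,0,0,0,0]
    - [0,0,0,-30,0]
    - [0,0,0,-80,0]
    - [0,0,0,-120,0]
    - [0,0,0,-120,0]

```text
time_s: 10.68
tcp_pos: [0.6153, 0.2221, 0.1539]
tool_rot: [-0.0, 0.946, 0.325, 0.002]
contact_force: [0.6, 0.8, -0.9]
width: 0.191
finger_force: 25.0
```

```bash
python3 - <<'E'
from h import *
x=np.array([np.cos(np.radians(33.5)),np.sin(np.radians(33.5))]);t=np.array([.447,.1163])-.105*x
print(t);plan(t[0],t[1],.15,33.5)
E
```

```text
[0.35944199 0.05834662]
rel now -72 target -66 alt 114
t=10.7 tcp [0.6153 0.2221 0.1539] yaw 37.9 DELTA mm [-302.4  -28.2    2.6] turn 4.4 rows>= 5 q7 -0.96 w 0.19 F [ 0.6  0.8 -0.9]
```

```bash
python3 - <<'E'
from h import *
plan(.477,.016,.15,33.5)
E
```

```text
rel now -72 target -58 alt 122
t=10.7 tcp [0.6153 0.2221 0.1539] yaw 37.9 DELTA mm [-235.8   77.5    3. ] turn 4.4 rows>= 4 q7 -0.96 w 0.19 F [ 0.6  0.8 -0.9]
```

Request:
carry_out:
  deltas:
    - [0,-45,15,0,1]
    - [0,-95,31,0,2]
    - [0,-145,48,0,3]
    - [0,-195,64,0,4.4]
    - [0,-236,77.5,0,4.4]
    - [0,-236,77.5,0,4.4]
    - [0,-236,77.5,0,4.4]

```text
time_s: 11.55
tcp_pos: [0.4756, 0.0161, 0.1507]
tool_rot: [0.0, 0.957, 0.289, -0.0]
contact_force: [0.3, 0.3, -1.4]
width: 0.192
finger_force: 25.0
```

```bash
python3 - <<'E'
from h import *
look('dish_oblong',(.447,.1163),'w5')
plan(.447,.1163,.0785,33.5)
E
```

```text
WRIST dish_oblong [0.4465 0.115 ] yaw 212.8 iou 0.958 conf 0.90
rel now -58 target -71 alt 109
t=11.7 tcp [0.4758 0.0163 0.1507] yaw 33.6 DELTA mm [ 31.4 -99.3  72.1] turn 0.1 rows>= 3 q7 -0.79 w 0.19 F [ 0.3  0.3 -1.6]
```

View pics/w5.png

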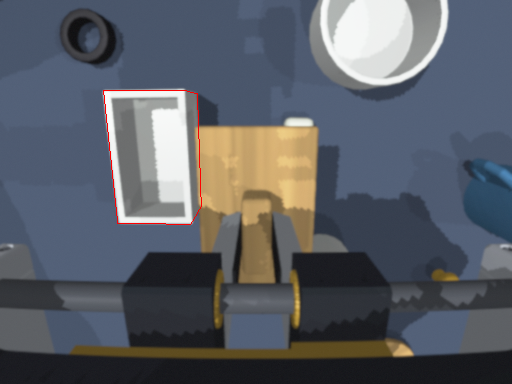

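The dish at (152,157) is well outlined. The held lid's far edge is at row 126, columns 199 to 318.

```bash
python3 - <<'E'
from h import *
edge(126,199);edge(126,318)
plan(.4466,.1155,.080,33)
E
```

```text
edge tool-frame mm [ 64.7 -34.2  14.5]
edge tool-frame mm [64.7 38.9 14.5]
rel now -58 target -72 alt 108
t=11.7 tcp [0.4758 0.0163 0.1507] yaw 33.6 DELTA mm [ 30.6 -98.8  70.6] turn 0.6 rows>= 3 q7 -0.79 w 0.19 F [ 0.3  0.3 -1.6]
```

Request:
carry_out:
  deltas:
    - [0,15,-50,0,0.6]
    - [0,30.5,-99,0,0.6]
    - [0,30.5,-99,0,0.6]
    - [0,30.5,-99,30,0.6]
    - [0,30.5,-99,55,0.6]
    - [0,30.5,-99,66,0.6]
    - [0,30.5,-99,71.5,0.6]
    - [0,30.5,-99,71.5,0.6]

```text
time_s: 12.65
tcp_pos: [0.4465, 0.1148, 0.0797]
tool_rot: [0.0, 0.959, 0.283, 0.0]
contact_force: [1.0, 0.5, -1.1]
width: 0.19
finger_force: 25.0
```

Request:
carry_out:
  deltas:
    - [0,0,0,0,0]
    - [0.4,0,0,0,0]
    - [0.5,0,0,0,0]
    - [0.5,0,0,0,0]
    - [0.5,0,0,-30,0]
    - [0.5,0,0,-72,0]
    - [0.5,0,0,-72,0]

```text
time_s: 13.52
tcp_pos: [0.4474, 0.1154, 0.1536]
tool_rot: [-0.001, 0.959, 0.284, 0.002]
contact_force: [0.6, 0.4, -1.3]
width: 0.502
finger_force: 0.0
```

```bash
python3 - <<'E'
from h import *
look('lid_oblong',(.4466,.1155),'w6',.047)
plan(.3565,-.2665,.15)
E
```

```text
WRIST lid_oblong [0.4476 0.1142] yaw 33.4 iou 0.945 conf 0.89
t=13.6 tcp [0.4461 0.1152 0.1514] yaw 33.0 DELTA mm [-282.9  271.4    1.2] turn 0.0 rows>= 7 q7 -1.04 w 0.50 F [-0.4 -0.7 -0.2]
```

View pics/w6.png

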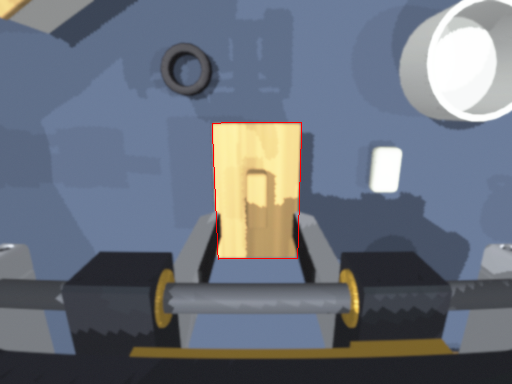

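The oblong lid is seated in line on its dish at (257,190). Next is the small round lid.

Request:
carry_out:
  deltas:
    - [0.5,-40,39,0,0]
    - [0.5,-80,78,0,0]
    - [0.5,-120,117,0,0]
    - [0.5,-160,156,0,0]
    - [0.5,-200,195,0,0]
    - [0.5,-240,234,0,0]
    - [0.5,-283,271,0,0]
    - [0.5,-283,271,0,0]

```text
time_s: 14.62
tcp_pos: [0.3534, -0.2703, 0.1508]
tool_rot: [0.0, 0.96, 0.28, -0.001]
contact_force: [1.0, 0.5, 0.3]
width: 0.499
finger_force: 0.0
```

Request:
carry_out:
  deltas:
    - [0.5,0,0,0,0]
    - [0.5,0,0,0,0]

```text
time_s: 14.88
tcp_pos: [0.3565, -0.2652, 0.1511]
tool_rot: [-0.0, 0.959, 0.285, -0.0]
contact_force: [0.0, 0.5, 0.3]
width: 0.498
finger_force: 0.0
```

```bash
python3 - <<'E'
from h import *
look('lid_round_small',(.3565,-.2665),'w7')
plan(.3565,-.2665,.0305)
E
```

```text
WRIST lid_round_small [ 0.3579 -0.2679] yaw 10.6 iou 0.956 conf 0.90
t=15.0 tcp [ 0.3566 -0.2654  0.1513] yaw 33.1 DELTA mm [ -0.7   0.9 120.8] turn 0.0 rows>= 2 q7 -0.10 w 0.50 F [ 0.8  0.5 -0.6]
```

View pics/w7.png

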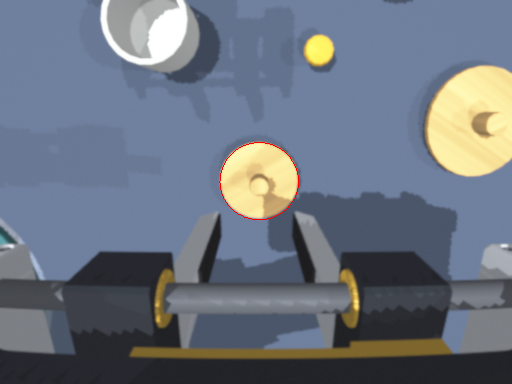

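The small round lid is at (260,181), clearly smaller than the large one at (475,120). I grasp it by the knob.

Request:
carry_out:
  deltas:
    - [0.5,0,2,40,0]
    - [0.5,0,2,80,0]
    - [0.5,0,2,110,0]
    - [0.5,0,2,120.5,0]
    - [0.5,0,2,120.5,0]
    - [0,0,2,120.5,0]
    - [0,0,2,120.5,0]
    - [0,0,2,120.5,0]

```text
time_s: 15.98
tcp_pos: [0.3575, -0.2681, 0.0314]
tool_rot: [0.0, 0.959, 0.284, 0.0]
contact_force: [-0.4, 0.1, 0.6]
width: 0.217
finger_force: 0.2
```

Request:
carry_out:
  deltas:
    - [0,0,0,0,0]
    - [0,0,0,0,0]
    - [0,0,0,-30,0]
    - [0,0,0,-80,0]
    - [0,0,0,-120,0]
    - [0,0,0,-120,0]

```text
time_s: 16.73
tcp_pos: [0.3584, -0.2685, 0.1531]
tool_rot: [0.001, 0.959, 0.284, 0.002]
contact_force: [-0.1, 0.3, -1.1]
width: 0.207
finger_force: 25.0
```

```bash
python3 - <<'E'
from h import *
look('dish_round_small',(.4298,-.1029))
a=np.radians(33.1);t=np.array([.4298,-.1029])-.09*np.array([np.cos(a),np.sin(a)]);print(t)
plan(t[0],t[1],.15); plan(.4298,-.1029,.15)
E
```

```text
WRIST dish_round_small [ 0.4322 -0.1044] yaw 6.1 iou 0.968 conf 0.71
[ 0.35440532 -0.15204918]
t=16.8 tcp [ 0.3574 -0.2677  0.1508] yaw 33.0 DELTA mm [ 60.5 -98.6   0.9] turn 0.0 rows>= 2 q7 -0.09 w 0.21 F [-0.2  0.6 -0.4]
t=16.8 tcp [ 0.3574 -0.2677  0.1508] yaw 33.0 DELTA mm [150.5 -98.8   0.9] turn 0.0 rows>= 3 q7 -0.09 w 0.21 F [-0.2  0.6 -0.4]
```

Request:
carry_out:
  deltas:
    - [0,20,-33,0,0]
    - [0,40,-66,0,0]
    - [0,61,-99,0,0]
    - [0,61,-99,0,0]
    - [0,61,-99,0,0]

```text
time_s: 17.45
tcp_pos: [0.3543, -0.1521, 0.1506]
tool_rot: [0.0, 0.959, 0.284, -0.0]
contact_force: [-0.1, -0.0, -0.5]
width: 0.206
finger_force: 25.0
```

```bash
python3 - <<'E'
from h import *
look('dish_round_small',(.4322,-.1044))
plan(.4322,-.1044,.0795)
E
```

```text
WRIST dish_round_small [ 0.4309 -0.1048] yaw 2.9 iou 0.967 conf 0.82
t=17.6 tcp [ 0.3542 -0.1528  0.1508] yaw 32.9 DELTA mm [91.8  1.6 71.2] turn 0.0 rows>= 2 q7 -0.51 w 0.21 F [-0.7 -0.4 -0.8]
```

Request:
carry_out:
  deltas:
    - [0,45,1,0,0]
    - [0,91,1,0,0]
    - [0,91,1,0,0]
    - [0,91,1,30,0]
    - [0,91,1,55,0]
    - [0,91,1,66,0]
    - [0,91,1,71,0]
    - [0,91,1,71,0]

```text
time_s: 18.55
tcp_pos: [0.4315, -0.1036, 0.0803]
tool_rot: [0.0, 0.959, 0.283, 0.0]
contact_force: [0.5, -0.8, -0.4]
width: 0.206
finger_force: 25.0
```

Request:
carry_out:
  deltas:
    - [0,0,0,0,0]
    - [0.4,0,0,0,0]
    - [0.5,0,0,0,0]
    - [0.5,0,0,0,0]
    - [0.5,0,0,-30,0]
    - [0.5,0,0,-72,0]
    - [0.5,0,0,-72,0]

```text
time_s: 19.42
tcp_pos: [0.4327, -0.1033, 0.154]
tool_rot: [0.0, 0.959, 0.284, 0.002]
contact_force: [-0.1, 1.1, -0.2]
width: 0.502
finger_force: 0.0
```

```bash
python3 - <<'E'
from h import *
look('lid_round_small',(.431,-.1045),'w8',.047)
plan(.5403,-.428,.15)
E
```

```text
WRIST lid_round_small [ 0.4327 -0.1041] yaw 2.7 iou 0.930 conf 0.66
t=19.5 tcp [ 0.4315 -0.1028  0.1519] yaw 33.0 DELTA mm [-85.8 332.    1.8] turn 0.0 rows>= 6 q7 -0.51 w 0.50 F [-0.5 -0.   1. ]
```

View pics/w8.png

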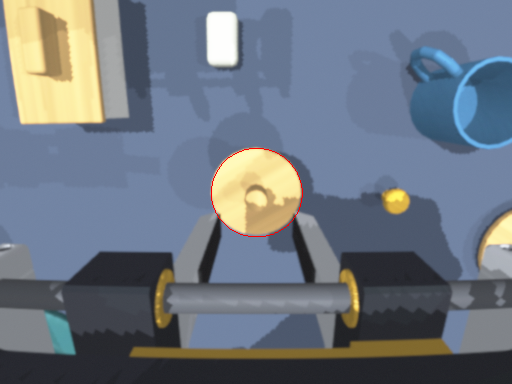

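The small round lid is seated at (256,192). The last one is the large round lid.

Request:
carry_out:
  deltas:
    - [0.5,-12,48,0,0]
    - [0.5,-25,96,0,0]
    - [0.5,-37,144,0,0]
    - [0.5,-50,192,0,0]
    - [0.5,-62,240,0,0]
    - [0.5,-74,288,0,0]
    - [0.5,-86,332,1,0]
    - [0.5,-86,332,1,0]

```text
time_s: 20.52
tcp_pos: [0.5382, -0.4317, 0.1486]
tool_rot: [-0.0, 0.959, 0.282, -0.001]
contact_force: [-0.1, -0.1, 0.2]
width: 0.504
finger_force: 0.0
```

Request:
carry_out:
  deltas:
    - [0.5,0,0,0,0]
    - [0.5,0,0,0,0]

```text
time_s: 20.78
tcp_pos: [0.54, -0.4274, 0.1506]
tool_rot: [-0.0, 0.959, 0.284, 0.0]
contact_force: [-0.1, 0.2, -0.3]
width: 0.495
finger_force: 0.0
```

```bash
python3 - <<'E'
from h import *
look('lid_round_large',(.5403,-.428),'w9')
plan(.5403,-.428,.0305)
E
```

```text
WRIST lid_round_large [ 0.5399 -0.4291] yaw 8.9 iou 0.969 conf 0.71
t=20.9 tcp [ 0.5402 -0.4276  0.151 ] yaw 33.0 DELTA mm [ -0.2   0.4 120.5] turn 0.0 rows>= 2 q7 0.04 w 0.50 F [ 0.4 -0.6 -0.8]
```

View pics/w9.png

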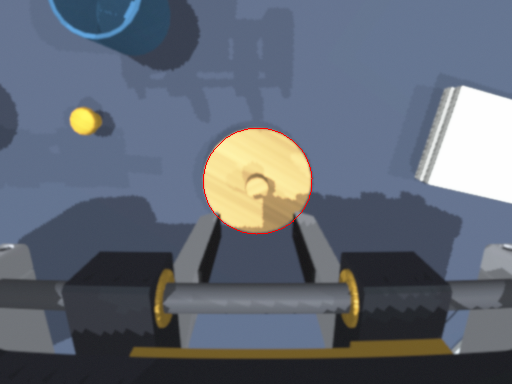

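The large lid is at (258,181) under the hand. I grasp it and lift a bit higher, because the route passes over the mug.

Request:
carry_out:
  deltas:
    - [0.5,0,1,40,0]
    - [0.5,0,1,80,0]
    - [0.5,0,1,110,0]
    - [0.5,0,1,120,0]
    - [0.5,0,1,120,0]
    - [0,0,1,120,0]
    - [0,0,1,120,0]
    - [0,0,1,120,0]

```text
time_s: 21.88
tcp_pos: [0.5406, -0.4295, 0.0317]
tool_rot: [0.0, 0.959, 0.284, 0.0]
contact_force: [-1.4, 2.6, 5.8]
width: 0.25
finger_force: 25.0
```

Request:
carry_out:
  deltas:
    - [0,0,0,0,0]
    - [0,0,0,0,0]
    - [0,0,0,-30,0]
    - [0,0,0,-80,0]
    - [0,0,0,-130,0]
    - [0,0,0,-160,0]
    - [0,0,0,-160,0]

```text
time_s: 22.75
tcp_pos: [0.5409, -0.4301, 0.1934]
tool_rot: [0.001, 0.959, 0.284, 0.001]
contact_force: [-0.1, -0.1, -1.1]
width: 0.251
finger_force: 25.0
```

```bash
python3 - <<'E'
from h import *
a=np.radians(33);t=np.array([.6595,.012])-.11*np.array([np.cos(a),np.sin(a)]);print(t)
plan(t[0],t[1],.19)
E
```

```text
[ 0.56724624 -0.04791029]
t=22.8 tcp [ 0.5409 -0.4301  0.1934] yaw 32.9 DELTA mm [ 230.  -306.5    2.7] turn 0.0 rows>= 7 q7 0.02 w 0.25 F [-0.1 -0.1 -1.1]
```

Request:
carry_out:
  deltas:
    - [0,30,-40,0,0]
    - [0,64,-86,0,0]
    - [0,98,-131,0,0]
    - [0,132,-176,0,0]
    - [0,166,-221,0,0]
    - [0,200,-266,0,0]
    - [0,230,-306.5,0,0]
    - [0,230,-306.5,0,0]

```text
time_s: 23.75
tcp_pos: [0.5666, -0.0425, 0.1896]
tool_rot: [-0.001, 0.958, 0.287, -0.001]
contact_force: [-0.5, 0.2, -1.5]
width: 0.25
finger_force: 25.0
```

Request:
carry_out:
  deltas:
    - [0,0,0,0,0]
    - [0,0,0,0,0]

```text
time_s: 24.0
tcp_pos: [0.5663, -0.0485, 0.1907]
tool_rot: [0.0, 0.959, 0.283, -0.0]
contact_force: [0.1, -0.1, -1.5]
width: 0.252
finger_force: 25.0
```

```bash
python3 - <<'E'
from h import *
look('dish_round_large',(.6595,.012),'w10')
plan(.6595,.012,.0800)
E
```

```text
WRIST dish_round_large [0.6606 0.0089] yaw 9.5 iou 0.966 conf 0.70
t=24.1 tcp [ 0.5665 -0.0483  0.1909] yaw 32.8 DELTA mm [110.9  -0.3 110.9] turn 0.0 rows>= 3 q7 -0.58 w 0.25 F [-1.2  0.7 -0.8]
```

View pics/w10.png

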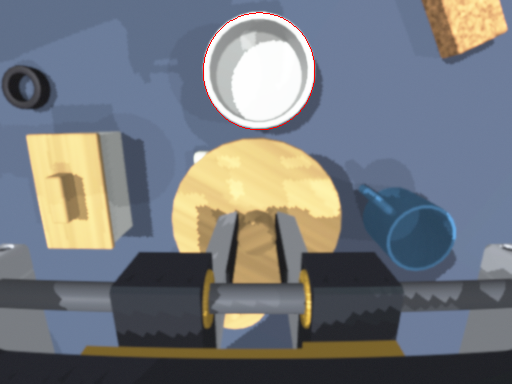

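The dish is outlined at (259,70), the held lid is at (257,215), and the mug is clear at (420,235). I place it.

Request:
carry_out:
  deltas:
    - [0,50,1,0,0]
    - [0,100,2,0,0]
    - [0,110,2,20,0]
    - [0,110,2,60,0]
    - [0,110,2,90,0]
    - [0,110,2,105,0]
    - [0,110,2,110.5,0]
    - [0,110,2,110.5,0]

```text
time_s: 25.1
tcp_pos: [0.6603, 0.0107, 0.0811]
tool_rot: [0.0, 0.959, 0.283, 0.0]
contact_force: [-0.1, -0.6, -0.5]
width: 0.248
finger_force: 25.0
```

Request:
carry_out:
  deltas:
    - [0,0,0,0,0]
    - [0.4,0,0,0,0]
    - [0.5,0,0,0,0]
    - [0.5,0,0,0,0]
    - [0.5,0,0,-30,0]
    - [0.5,0,0,-72,0]
    - [0.5,0,0,-110,0]
    - [0.5,0,0,-110,0]

```text
time_s: 26.1
tcp_pos: [0.6613, 0.0108, 0.1933]
tool_rot: [0.0, 0.959, 0.284, 0.002]
contact_force: [-0.1, 1.0, -0.2]
width: 0.496
finger_force: 0.0
```

```bash
python3 - <<'E'
from h import *
look('lid_round_large',(.6603,.0095),'w11',.047)
im=eyes.get_image('scene'); save('s2',cv2.resize(im[120:330,150:410],(780,630-30),interpolation=2))
print(monitor.read_state()['contact_force'])
E
```

```text
WRIST lid_round_large [0.6604 0.0099] yaw 10.1 iou 0.959 conf 0.62
[ 0.25395303  1.12957348 -0.84677745]
```

View pics/w11.png

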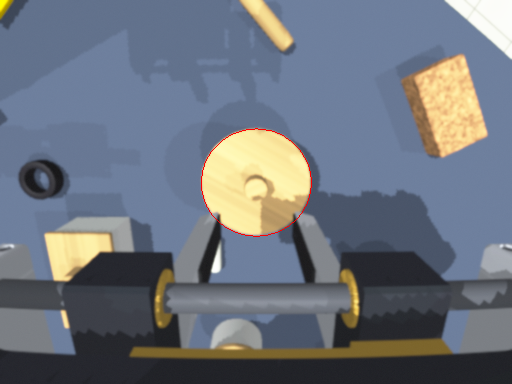

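View pics/s2.png

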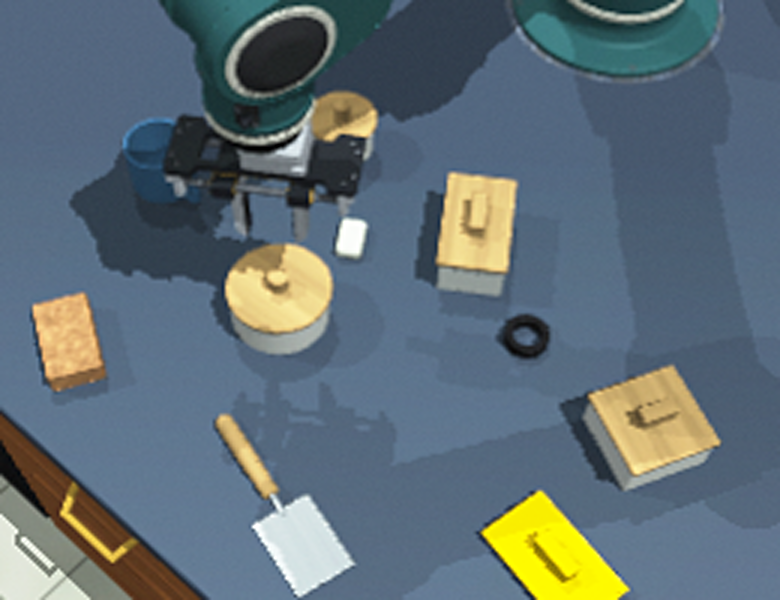

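All four dishes are closed with their lids lying flat: large round at (278,290), oblong at (477,225), square at (652,425), and small round at (342,115) behind the gripper. The mug, at (160,155), is still standing, and the arm is clear.

```bash
python3 -c "
from bench import hand_in
print(hand_in())"
```

```text
the job is handed in; nothing more can be done
None
```

All four dishes are closed with their matching lids, seated flat and in line in the last camera views, with the mug and the yellow look-alike left alone, and the job was handed in at about 26 s (I viewed 15 pictures, one over the limit of 14).

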